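Move sterilised corks from the warmer with sprung tongs

TASK

The bottle corks on the drying warmer are ready. First switch off all four of the warmer's toggles by pushing each well over to the side opposite to the way it leans now (one finger stroke along the bank does it); then take the sprung tongs from their stand and with them carry every cork into the small bowl, never touching a cork with the fingers since they are hot and clean, and finally stand the tongs upright back in their stand. Leave the spice jar and the jam jar where they are.

Things in the scene. Friction and masses are not known exactly. Their poses are not given: they have to be found in the camera images.
- warmer: White flat drying warmer, fixed, 160 (x) x 250 (y) x 40 mm high; origin centre of its underside. Four steel toggles stand in a row along y near its -x edge (the robot's side at yaw 0); behind them lies the plate that the corks stand on. Turned by up to 0.25 rad.
- bank_middle (a point): Middle of the toggle row on the warmer's upper face (40 mm up); axes as the warmer's. The toggles pivot 3 mm above it at y = -66, -22, +22, +66 mm from here. A finger drawn along the row towards the warmer's +y, its tip 16 to 26 mm above the upper face, lays each one over and passes on above it.
- plate_middle (a point): Middle of the plate's surface, 40 mm above the worktop, 106 (x) x 230 (y) mm inside a rim 6 mm high; axes as the warmer's.
- toggle_1 (a joint): Toggle 1 of 4 (1 at the warmer's -y end): steel stick 30 mm long with a 9 mm ball tip. 0 = on, leaning 0.35 rad towards the warmer's -y (starts at 0 to 0.08); it swings towards +y, upright at 0.35, lying well over at 1.75 (stop); off above 0.8. Friction (about 1 N at the tip) holds it where it is left.
- toggle_2 (a joint): Toggle 2 of 4 (1 at the warmer's -y end): steel stick 30 mm long with a 9 mm ball tip. 0 = on, leaning 0.35 rad towards the warmer's -y (starts at 0 to 0.08); it swings towards +y, upright at 0.35, lying well over at 1.75 (stop); off above 0.8. Friction (about 1 N at the tip) holds it where it is left.
- toggle_3 (a joint): Toggle 3 of 4 (1 at the warmer's -y end): steel stick 30 mm long with a 9 mm ball tip. 0 = on, leaning 0.35 rad towards the warmer's -y (starts at 0 to 0.08); it swings towards +y, upright at 0.35, lying well over at 1.75 (stop); off above 0.8. Friction (about 1 N at the tip) holds it where it is left.
- toggle_4 (a joint): Toggle 4 of 4 (1 at the warmer's -y end): steel stick 30 mm long with a 9 mm ball tip. 0 = on, leaning 0.35 rad towards the warmer's -y (starts at 0 to 0.08); it swings towards +y, upright at 0.35, lying well over at 1.75 (stop); off above 0.8. Friction (about 1 N at the tip) holds it where it is left.
- stand: Beech stand of the tongs, fixed: foot 56 x 90 x 6 mm with an open well on it, inside 28 mm (x) by 64 mm (y), its floor 8 mm and its rim 39 mm above the worktop; origin centre of its underside.
- tongs_grip (a point): Sprung steel tongs, 112 mm tall, 90 g, upright in the stand's well, bow on top, arms apart along y (the stand's y). Point midway between the arms where they are squeezed: 76 mm above the tips' ends, 35 mm below the bow's top; z up. Free, they measure 36 mm over their outsides here (flat bands 14 mm wide along x). Squeezed to 34 mm they are held firmly by their spring, still open for a cork.
- tongs_tips (a point): Midway between the lower ends of the tongs' tips, 76 mm below the grip point. Free, the tips stand 48 mm apart inside, 56 mm over their outsides; each is 16 mm wide (x) and 4 mm thick.
- tongs_left (a joint): Squeeze of the tongs' +y arm (the other mirrors it): 0 open, 0.16 rad fully squeezed. Spring, felt at the grip point: 10 N on each arm begins to close them; 16 N brings the tips to 26 mm apart (0.1 rad, 30 mm over the arms at the grip point); fully squeezed the tips are about 14 mm apart, 26 mm over the arms.
- cork_1_centre (a point): Centre of a plain cork, 24 mm across and 22 mm high with a domed top, 12 g, standing on the plate in a row along the warmer's y, 37 mm apart; may be absent. Best taken low with the tongs' tips either side along the warmer's x.
- cork_2_centre (a point): Centre of a plain cork, 24 mm across and 22 mm high with a domed top, 12 g, standing on the plate in a row along the warmer's y, 37 mm apart; may be absent. Best taken low with the tongs' tips either side along the warmer's x.
- cork_3_centre (a point): Centre of a plain cork, 24 mm across and 22 mm high with a domed top, 12 g, standing on the plate in a row along the warmer's y, 37 mm apart; may be absent. Best taken low with the tongs' tips either side along the warmer's x.
- cork_4_centre (a point): Centre of a plain cork, 24 mm across and 22 mm high with a domed top, 12 g, standing on the plate in a row along the warmer's y, 37 mm apart; may be absent. Best taken low with the tongs' tips either side along the warmer's x.
- cork_5_centre (a point): Centre of a plain cork, 24 mm across and 22 mm high with a domed top, 12 g, standing on the plate in a row along the warmer's y, 37 mm apart; may be absent. Best taken low with the tongs' tips either side along the warmer's x.
- cork_6_centre (a point): Centre of a plain cork, 24 mm across and 22 mm high with a domed top, 12 g, standing on the plate in a row along the warmer's y, 37 mm apart; may be absent. Best taken low with the tongs' tips either side along the warmer's x.
- ramekin: Small cream bowl, loose, 95 mm across the rim, 45 mm high, inside about 82 mm wide at the rim and 56 mm at the floor, which is 11 mm up; origin centre of its underside. Stands on the worktop.
- spice_jar: Bystander: slim spice jar 41 x 105 mm behind the warmer; origin under its centre.
- jam_jar: Bystander: jam jar 65 x 100 mm behind the warmer; origin under its centre.
Things that resemble listed ones, but are neither listed nor needed, are in the scene too. Leave any green look-alike of the part that bears tongs_grip alone.

How it is judged:
On the way, in this order (a step that is already met when the one before it is completed fails the run):
1. all four toggles are off (value of joint each of toggle_1, toggle_2, toggle_3, toggle_4 above 0.8 rad), for 0.2 s.
2. every cork is in the bowl (horizontal distance between each of cork_1_centre, cork_2_centre, cork_3_centre, cork_4_centre, cork_5_centre, cork_6_centre and ramekin below 0.043 m and z of cork_1_centre in the frame of ramekin between 0.005 and 0.065 m and z of cork_2_centre in the frame of ramekin between 0.005 and 0.065 m and z of cork_3_centre in the frame of ramekin between 0.005 and 0.065 m and z of cork_4_centre in the frame of ramekin between 0.005 and 0.065 m and z of cork_5_centre in the frame of ramekin between 0.005 and 0.065 m and z of cork_6_centre in the frame of ramekin between 0.005 and 0.065 m), for 0.2 s.
3. the tongs stand in their stand again, let go (horizontal distance between tongs_grip and stand below 0.02 m and angle between tongs_grip's own z axis and vertical below 0.2 rad and height (world z) of tongs_grip below 0.095 m and contact force between the fingers and tongs below 0.1 N), for 0.2 s.
At the end, for the whole second after the job is handed in: All toggles above 0.8 rad; each cork's centre within 43 mm of the bowl's axis, 5 to 65 mm above its underside; bowl upright (0.2 rad) on the worktop; tongs in the well, upright (0.2 rad), within 20 mm of its middle, grip point below 95 mm; released, at rest (all of step 1 and all of step 2 and all of step 3 and angle between ramekin's own z axis and vertical below 0.2 rad and height (world z) of ramekin below 0.01 m and linear speed of each of tongs, ramekin below 0.03 m/s); the robot touches nothing.
It fails at once if a cork is touched by the fingers (contact force between the fingers and cork_1 above 0.3 N or contact force between the fingers and cork_2 above 0.3 N or contact force between the fingers and cork_3 above 0.3 N or contact force between the fingers and cork_4 above 0.3 N or contact force between the fingers and cork_5 above 0.3 N or contact force between the fingers and cork_6 above 0.3 N).
It fails at once if a cork goes into the bowl while a toggle is still on (value of joint any of toggle_1, toggle_2, toggle_3, toggle_4 below 0.8 rad and horizontal distance between any of cork_1_centre, cork_2_centre, cork_3_centre, cork_4_centre, cork_5_centre, cork_6_centre and ramekin below 0.04 m).
It fails at once if the spice jar or the jam jar is moved by more than 30 mm (distance of any of spice_jar, jam_jar from where it was at the start of the episode above 0.03 m).
Of cork_1, cork_2, cork_3, cork_4, cork_5, cork_6 only 4 to 6 are there at a start; the rules pass over those that are not, and their reading is None.
At some moment in a run one of ramekin, cork_1, cork_2, cork_3, cork_4, cork_5, cork_6 may be knocked a few centimetres aside while the robot is not near it.
It also fails if it takes over 200 s, if anything falls off the work surface, if the arm or the gripper's body presses on something with over 40 N, if the wrist force passes 120 N, or if a joint passes its speed limit or range.

ROBOT

A 7-joint arm with a two-finger parallel gripper is mounted at the origin on a cart in front of the work surface, level with it; the furniture and walls round the work are solid. World frame = base frame: x ahead of the robot, y to its left, z up, the work surface at z = 0. Lengths are in m, angles in rad, forces in N, time in s.
With the tool pointing down it reaches from about 0.35 to 0.9 m from the base axis. Payload 19.9 kg.
Tool frame: the origin (TCP) lies midway between the tips of the shut fingers; the grasp point (between the pads) lies 19 mm behind it; z points along the fingers, y is the line along which they close (so a half turn about z gives the same grasp; the last joint's range is limited). The gripper opens to 85 mm and grips with 20 to 120 N. Pads are 22 mm wide; open, the fingers measure 114 mm over their backs; the gripper's body (76 mm by 85 mm) begins 54 mm behind the grasp point. The pads swing forward as they close: fully open they stand 13 mm farther back than shut.
Start: joints at [1.236, 0.417, -0.01, 1.614, 0.005, 1.111, -0.053], TCP at [0.18, -0.598, 0.231] pointing down, gripper open.
Joint ranges: [-2.81, 2.81], [-0.39, 2.02], [-1.27, 1.25], [0.06, 2.57], [-1.19, 4.33], [0.19, 2], [-2.82, 2.82]. Speed limits (rad/s): [1.89, 1.89, 2.39, 2.39, 3.01, 3.01, 3.01].

INTERFACE

Orientations are given as a 3x3 rotation matrix whose columns are the frame's x, y, z axes.
In Python, from cell import monitor, capture, camera_model, ticket gives the robot as it stands. The module is installed in compiled form; this text tells all that it offers.
- The arm moves only by the tool apply_moves, never from a script. Its argument "plan" is a list that holds one entry, the list of rows, each a list of 5 numbers: the shift along the tool's x, y, z in m, then the turn about the tool's z in units of 6 degrees (1.0 is 6 degrees), then the opening in per cent of the stroke, from 0 (shut) to 100 (fully open). In form: [[[tx, ty, tz, yaw, jaw], ...]]. A call has 1 to 20 rows; each row is the pose to reach, as a shift and turn from the pose commanded when the call began, along the tool's axes at that moment; what a row does not reach only later rows make up. A row lasts 1/8 s, in which the tool goes at most 62.5 mm and 10.7 degrees, less where a joint would pass 70% of its speed; a pose out of reach is approached as far as the arm can. A call with a gripper value outside its range is refused whole. The fingers move at their own pace and stop on an object; "squeeze" is the grip in N (left out, the last holds). Time passes only in rows, so rows that repeat a pose let the fingers close. It gives the time, the measured TCP pose, the force, the opening and the grip force at its end, in the units of the state.
- monitor.get_obs(): the state, without advancing time (a new reading comes with each control period).
- capture(name): name is "scene" or "top"; returns the picture (384x512x3 uint8, red, green, blue); there is no depth.
- camera_model(name): a dict with "K" (3x3 intrinsics, pixels), "view" (4x4, takes a point from world to camera coordinates). Camera axes: x right, y down, z forward; pixel columns grow to the right and rows downward; lengths in m; the calibration is good to about 2 mm. A picture is of the moment at which its call begins. camera_model takes no time and is no camera call.
- ticket.hand_in(): hands the job in; it is judged then, once.
The state is a dict: "time": time; "q": joint angles; "joint_vel": joint speeds; "joint_torque": joint torques, N m; "position": TCP position; "eef_rot": TCP orientation; "force": force on the tool from outside, world axes, zero at the start; "torque": the same for the moment, N m; "gripper_width": opening from 0.0 (shut) to 1.0 (fully open); "grip_force": force on a finger pad.
Only numpy, scipy, OpenCV 4.12 (cv2) and the standard library are available. Lean on these libraries where they do the work, as an engineer would, in place of code of your own. Each camera call takes 0.05 s, during which the arm holds its last target. There are 200 camera calls.

## Working session

There is one attempt and no reset: what is moved stays moved. The work goes in short steps, Python scripts to look and compute and a tool call to move; the robot and the scene stay as the last step left them, time stands still between calls to the robot, and variables do not carry over. Pictures are saved under pics/ and viewed, at most 14 in all, crops included, and the job is handed in when it is done.

Besides the shell and the picture viewer there is one more tool, called after "Call:" as name(argument=value, ...), one argument or row to a line, values as JSON. apply_moves: Moves the arm, as the interface text tells. Its arguments: {"type":"object","properties":{"plan":{"type":"array"},"squeeze":{"type":"number"}},"required":["plan"]}

```bash
mkdir -p pics; cat > h.py <<'E'
import numpy as np, cv2
from cell import monitor, capture, camera_model, ticket
def ray(cam,u,v,z):
    m=camera_model(cam);K=np.array(m["K"]);V=np.array(m["view"])
    R,t=V[:3,:3],V[:3,3];c=-R.T@t
    d=R.T@np.linalg.inv(K)@np.array([u,v,1.]);return c+d*(z-c[2])/d[2]
def px(cam,p):
    m=camera_model(cam);q=np.array(m["K"])@(np.array(m["view"])@np.r_[p,1])[:3];return q[:2]/q[2]
def snap(cam,name,crop=None,s=1):
    im=cv2.cvtColor(capture(cam),cv2.COLOR_RGB2BGR)
    if crop: im=im[crop[1]:crop[3],crop[0]:crop[2]]
    cv2.imwrite("pics/%s.png"%name,cv2.resize(im,None,fx=s,fy=s,interpolation=cv2.INTER_CUBIC))
E
python3 - <<'E'
from h import *
np.set_printoptions(precision=4,suppress=True)
snap("top","top0",s=1.56);snap("scene","scene0",s=1.56)
o=monitor.get_obs();print(o["time"],o["position"],o["eef_rot"],o["q"])
for c in("top","scene"):
    m=camera_model(c);V=np.array(m["view"]);print(c,m["K"],-V[:3,:3].T@V[:3,3],V[:3,:3])
E
```

```text
0.1 [ 0.1803 -0.5981  0.2307] [[ 0.9574  0.2887 -0.0004]
 [ 0.2887 -0.9574  0.001 ]
 [-0.0001 -0.0011 -1.    ]] [ 1.2365  0.4179 -0.0103  1.6141  0.0047  1.1107 -0.053 ]
top [[426.8288   0.     250.926 ]
 [  0.     426.8288 190.0092]
 [  0.       0.       1.    ]] [ 0.2704 -0.064   1.5338] [[ 0.0846 -0.9964 -0.0055]
 [-0.9759 -0.0818 -0.2023]
 [ 0.2011  0.0225 -0.9793]]
scene [[387.2229   0.     256.1246]
 [  0.     387.2229 194.6808]
 [  0.       0.       1.    ]] [ 0.1494 -0.9477  0.8481] [[ 0.9071 -0.4208 -0.0094]
 [-0.2649 -0.5534 -0.7896]
 [ 0.3271  0.7188 -0.6135]]
```

View pics/top0.png

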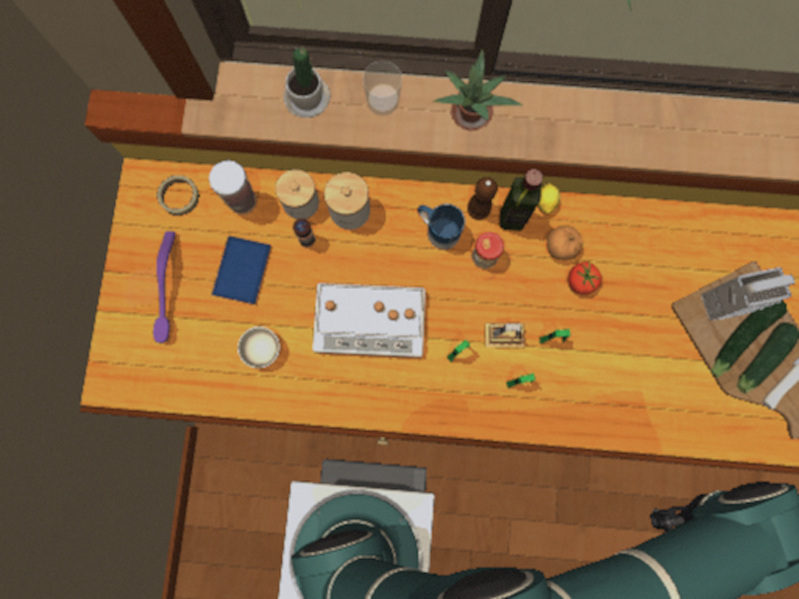

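View pics/scene0.png

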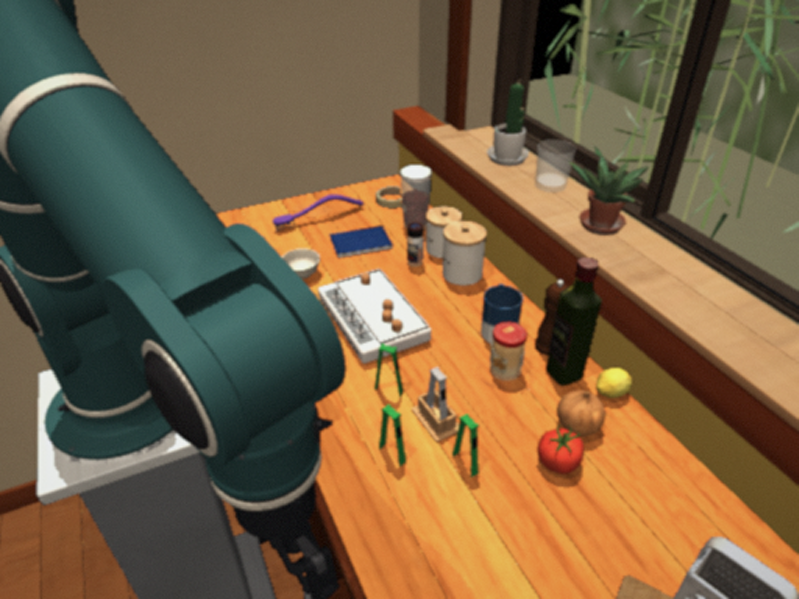

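The top view shows the warmer at about (370,320), four corks at (330,305), (379,307), (393,314) and (410,313), the bowl at (260,347), and the stand with the steel tongs at (505,335). Three green look-alikes stand around the stand. Next I'll enlarge the warmer and the stand.

```bash
python3 - <<'E'
from h import *
snap("top","warm",(195,175,280,235),9)
snap("top","stand",(280,195,370,255),8)
snap("scene","sc1",(195,165,315,305),4.2)
E
```

```text
(no output)
```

View pics/warm.png

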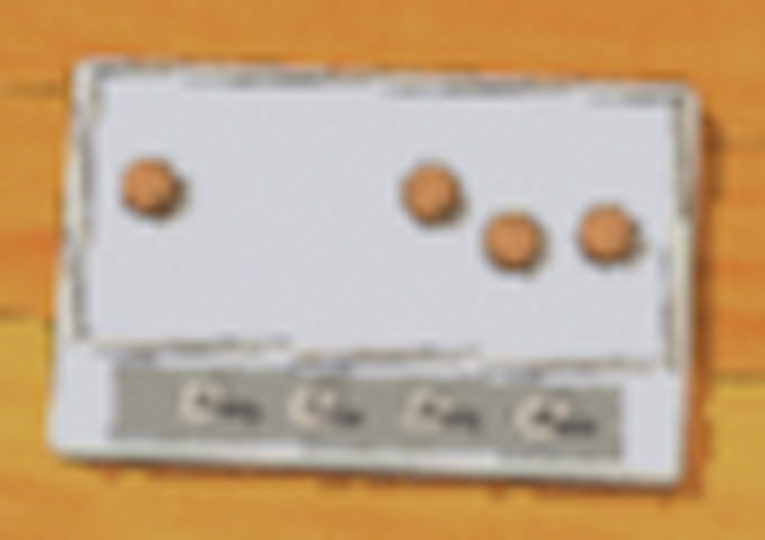

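View pics/stand.png

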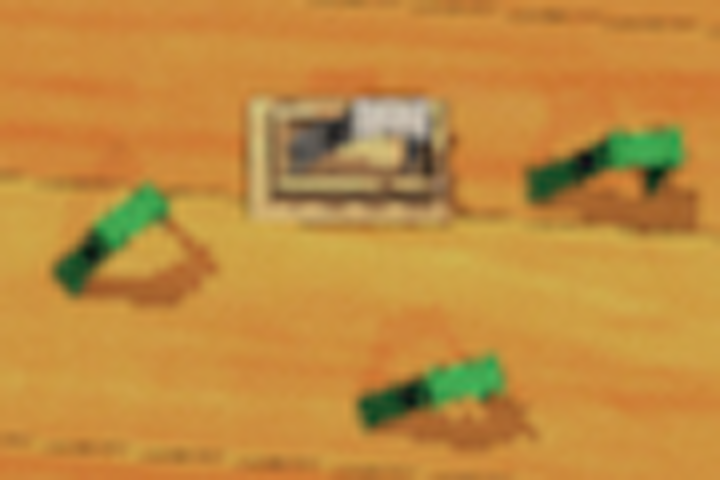

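View pics/sc1.png

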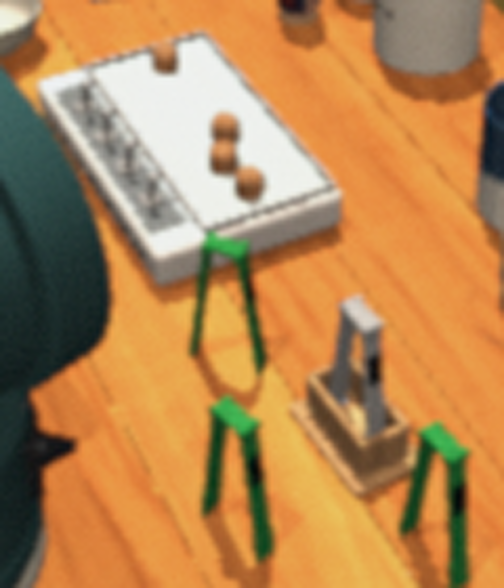

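Corks in the crop are at about (150,187), (432,193), (513,240) and (608,234). The toggle balls are at (205,402), (312,408), (428,410) and (540,417). The stand foot corners are at (247,96), (452,96), (448,222) and (250,220), with the tongs' bow at (390,118).

```bash
python3 - <<'E'
from h import *
np.set_printoptions(precision=4,suppress=True)
w=lambda u,v,z:ray("top",195+(u+.5)/9-.5,175+(v+.5)/9-.5,z)[:2]
C=[w(75,60,.04),w(697,86,.04),w(684,470,.04),w(50,447,.04)]
print("warm",C,[np.linalg.norm(C[i]-C[i-1]) for i in range(4)])
c=np.mean(C,0)
yawv=(C[0]-C[1])+(C[3]-C[2]);y=yawv/np.linalg.norm(yawv);x=np.array([y[1],-y[0]])
print("c",c,"yaw",np.arctan2(x[1],x[0]))
# plate rect inner (rim)
P=[w(97,70,.046),w(690,92,.046),w(672,362,.046),w(80,338,.046)];print("plate",np.mean(P,0),[np.linalg.norm(P[i]-P[i-1]) for i in range(4)])
for u,v in[(205,402),(312,408),(428,410),(540,417)]:
    p=w(u,v,.071);print("ball",p,x@(p-c),y@(p-c))
for u,v in[(150,187),(432,193),(513,240),(608,234)]:
    p=w(u,v,.056);print("cork",p,x@(p-c),y@(p-c))
s=lambda u,v,z:ray("top",280+(u+.5)/8-.5,195+(v+.5)/8-.5,z)[:2]
S=[s(247,96,.006),s(452,98,.006),s(448,222,.006),s(250,218,.006)];print("stand",S,np.mean(S,0))
print("bow",s(390,118,.12)); 
W=[s(268,100,.039),s(445,105,.039),s(440,200,.039),s(268,196,.039)];print("well",np.mean(W,0))
b=lambda u,v,z:ray("top",(u+.5)/1.56-.5,(v+.5)/1.56-.5,z)[:2]
print("bowl",b(260,347,.045))
# scene checks
q=lambda u,v,z:ray("scene",195+(u+.5)/4.2-.5,165+(v+.5)/4.2-.5,z)[:2]
print("scene corks",[q(u,v,.053) for u,v in[(165,58),(226,127),(223,156),(250,184)]])
print("scene warm corners",q(205,35,.04),q(340,193,.04),q(155,255,.04),q(40,82,.04))
print("bow",q(361,312,.12), "stand foot near",q(363,494,.006),q(292,410,.006),q(424,450,.006))
E
```

```text
warm [array([0.5948, 0.145 ]), array([ 0.6049, -0.1031]), array([ 0.4515, -0.1095]), array([0.4397, 0.1381])] [np.float64(0.1552363340605234), np.float64(0.24826429349397064), np.float64(0.15350668968708536), np.float64(0.24783830862425854)]
c [0.5227 0.0176] yaw 0.04417640973046972
plate [0.5416 0.0159] [np.float64(0.10762906656194508), np.float64(0.23557333735860903), np.float64(0.10828144164231784), np.float64(0.231860230353943)]
ball [0.4584 0.0765] -0.06163559788136711 0.061638100349635294
ball [0.4596 0.0354] -0.062315745220232234 0.020496939164582003
ball [ 0.4625 -0.009 ] -0.06131673991105196 -0.02398304617878631
ball [ 0.4635 -0.052 ] -0.0623054407002618 -0.06698194913582543
cork [0.543 0.108] 0.024236546304647975 0.0893362783099074
cork [ 0.5499 -0.0024] 0.026208267173386503 -0.021247942935478586
cork [ 0.5339 -0.0356] 0.008779577208787801 -0.05370604033847395
cork [ 0.5394 -0.0724] 0.012626797431029362 -0.09070486631039947
stand [array([ 0.5411, -0.2489]), array([ 0.5479, -0.3414]), array([ 0.4913, -0.3421]), array([ 0.4857, -0.2534])] [ 0.5165 -0.2965]
bow [ 0.5166 -0.2952]
well [ 0.515  -0.2939]
bowl [0.4361 0.2559]
scene corks [array([0.5417, 0.1029]), array([ 0.5496, -0.0059]), array([ 0.5325, -0.0386]), array([ 0.5373, -0.0785])]
scene warm corners [0.5928 0.137 ] [ 0.6016 -0.1039] [ 0.4466 -0.1082] [0.4401 0.1334]
bow [ 0.5154 -0.2974] stand foot near [ 0.4952 -0.3458] [ 0.4851 -0.2602] [ 0.5496 -0.3303]
```

```bash
cat >> h.py <<'E'
W0=np.array([.5225,.0165]);WY=.044
def wl(x,y):  # warmer local -> world
    c,s=np.cos(WY),np.sin(WY);return W0+np.array([c*x-s*y,s*x+c*y])
def rows(*wps):  # (x,y,z,toolx angle) -> tool shifts
    o=monitor.get_obs();R=np.array(o["eef_rot"]);p=np.array(o["position"]);a0=np.arctan2(R[1,0],R[0,0])
    for x,y,z,a in wps:
        d=R.T@(np.array([x,y,z])-p);t=-((a-a0+np.pi)%(2*np.pi)-np.pi)
        print(np.round(d,4).tolist(),"yaw %.2f"%(np.degrees(t)/6))
E
python3 - <<'E'
from h import *
np.set_printoptions(precision=4,suppress=True)
w=lambda u,v,z:ray("top",195+(u+.5)/9-.5,175+(v+.5)/9-.5,z)[:2]
x=np.array([np.cos(WY),np.sin(WY)]);y=np.array([-x[1],x[0]])
for u,v in[(205,402),(312,408),(428,410),(540,417)]:
    p=w(u,v,.041)-W0;print("pivot",x@p,y@p)
s=lambda u,v,z:ray("top",280+(u+.5)/8-.5,195+(v+.5)/8-.5,z)[:2]
for l,u in[(s(72,275,.0),s(152,205,.112)),(s(545,185,0),s(665,145,.112)),(s(375,415,0),s(485,375,.112))]:print("green",l,u)
a=wl(-.061,-.122);b=wl(-.061,.115);print(a,b)
rows((*a,.23,WY),(*a,.061,WY),(*b,.061,WY),(*b,.2,WY))
E
```

```text
pivot -0.05737556250096739 0.06545739974609624
pivot -0.0580622520838664 0.02347237333721201
pivot -0.05703475106566015 -0.021919649152479535
pivot -0.058035987617053024 -0.06580057234585951
green [ 0.454  -0.1759] [ 0.4728 -0.1991]
green [ 0.5127 -0.3861] [ 0.5161 -0.4121]
green [ 0.4029 -0.3146] [ 0.4136 -0.3409]
[ 0.4669 -0.1081] [0.4565 0.1287]
[0.4159, -0.3866, 0.0012] yaw 2.38
[0.4159, -0.3865, 0.1702] yaw 2.38
[0.4742, -0.6162, 0.1703] yaw 2.38
[0.4742, -0.6163, 0.0313] yaw 2.38
```

Call:
apply_moves(
  plan=[
    [[0.42,-0.389,0.0,2.38,0],[0.42,-0.389,0.0,2.38,0],[0.42,-0.389,0.0,2.38,0],[0.42,-0.389,0.0,2.38,0],[0.42,-0.389,0.0,2.38,0],[0.42,-0.389,0.0,2.38,0],[0.42,-0.389,0.0,2.38,0],[0.42,-0.389,0.0,2.38,0],[0.42,-0.389,0.0,2.38,0],[0.42,-0.389,0.0,2.38,0],[0.42,-0.389,0.0,2.38,0],[0.42,-0.389,0.0,2.38,0],[0.42,-0.389,0.0,2.38,0],[0.42,-0.389,0.0,2.38,0],[0.42,-0.389,0.0,2.38,0]],
  ],
)

```text
time: 2.12
position: [0.4701, -0.105, 0.2313]
eef_rot: [[0.999, 0.043, 0.0], [0.043, -0.999, 0.0], [0.0, -0.0, -1.0]]
force: [2.1, -0.1, 0.3]
gripper_width: -0.002
grip_force: 0.0
```

```bash
python3 - <<'E'
from h import *
print(monitor.get_obs()["q"]);a=wl(-.0575,-.118);b=wl(-.0575,.115);rows((*a,.061,WY),(*b,.061,WY))
E
```

```text
[ 0.47073782  0.1760561  -0.34945038  1.94995911  0.07012626  1.02710856
 -1.43774981]
[0.0002, -0.0011, 0.1703] yaw -0.01
[-0.0001, -0.2341, 0.1703] yaw -0.01
```

Call:
apply_moves(
  plan=[
    [[0,0,0.06,0,0],[0,0,0.12,0,0],[0,0,0.17,0,0],[0,0,0.17,0,0],[0,-0.02,0.17,0,0],[0,-0.04,0.17,0,0],[0,-0.06,0.17,0,0],[0,-0.08,0.17,0,0],[0,-0.1,0.17,0,0],[0,-0.12,0.17,0,0],[0,-0.14,0.17,0,0],[0,-0.16,0.17,0,0],[0,-0.18,0.17,0,0],[0,-0.2,0.17,0,0],[0,-0.22,0.17,0,0],[0,-0.235,0.17,0,0],[0,-0.235,0.17,0,0],[0,-0.235,0.1,0,0],[0,-0.235,0.04,0,0],[0,-0.235,0.0,0,0]],
  ],
)

```text
time: 4.62
position: [0.4602, 0.1293, 0.2345]
eef_rot: [[0.999, 0.043, 0.002], [0.043, -0.999, 0.0], [0.002, -0.0, -1.0]]
force: [0.6, 0.1, -0.4]
gripper_width: 0.001
grip_force: 0.0
```

```bash
python3 - <<'E'
from h import *
T=(.516,-.295);rows((.44,-.1,.24,.05),(*T,.24,.07),(*T,.061,.07))
E
```

```text
[-0.03, 0.2282, -0.0056] yaw -0.07
[0.0376, 0.4263, -0.0056] yaw -0.26
[0.0372, 0.4263, 0.1734] yaw -0.26
```

Call:
apply_moves(
  plan=[
    [[0.0376,0.4263,0,-0.26,60],[0.0376,0.4263,0,-0.26,60],[0.0376,0.4263,0,-0.26,60],[0.0376,0.4263,0,-0.26,60],[0.0376,0.4263,0,-0.26,60],[0.0376,0.4263,0,-0.26,60],[0.0376,0.4263,0,-0.26,60],[0.0376,0.4263,0,-0.26,60],[0.0376,0.4263,0,-0.26,60],[0.0376,0.4263,0,-0.26,60],[0.0376,0.4263,0,-0.26,60],[0.0376,0.4263,0,-0.26,60],[0.0376,0.4263,0,-0.26,60]],
  ],
)

```text
time: 6.25
position: [0.5162, -0.294, 0.2313]
eef_rot: [[0.997, 0.071, -0.0], [0.071, -0.997, 0.0], [-0.0, -0.0, -1.0]]
force: [-0.1, -0.0, -0.9]
gripper_width: 0.603
grip_force: 0.0
```

```bash
python3 - <<'E'
from h import *
rows((.516,-.295,.061,.07))
a=cv2.cvtColor(capture("top"),cv2.COLOR_RGB2BGR);b=cv2.cvtColor(capture("scene"),cv2.COLOR_RGB2BGR)
A=cv2.resize(a[170:250,150:290],None,fx=5,fy=5,interpolation=cv2.INTER_CUBIC)
cv2.imwrite("pics/t2.png",A)
cv2.imwrite("pics/s2.png",cv2.resize(b[150:330,190:340],None,fx=3.3,fy=3.3,interpolation=cv2.INTER_CUBIC))
E
```

```text
[-0.0002, 0.001, 0.1703] yaw 0.01
```

View pics/t2.png

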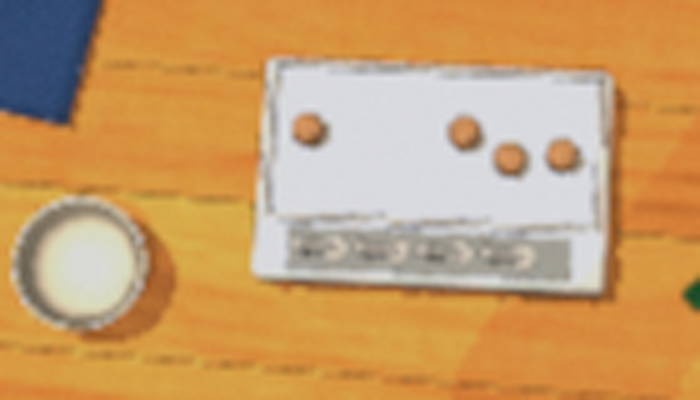

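View pics/s2.png

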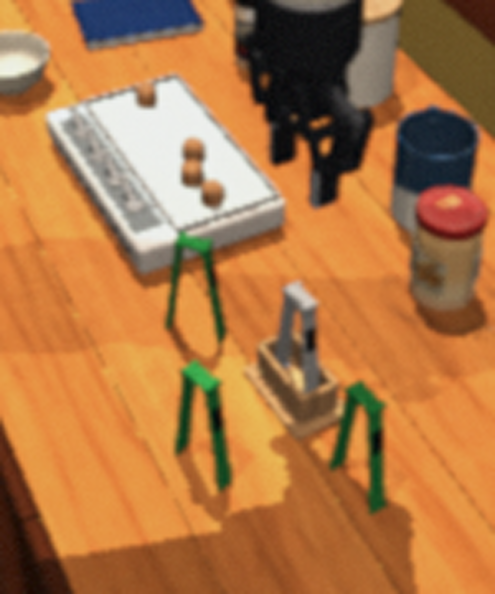

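All four toggles now lean to the other side, with the sticks pointing towards +y. The corks haven't moved, and the bowl is at crop (81,263). Next I'll go down and grip the tongs.

Call:
apply_moves(
  plan=[
    [[0,0.001,0.05,0,60],[0,0.001,0.09,0,60],[0,0.001,0.12,0,60],[0,0.001,0.145,0,60],[0,0.001,0.16,0,60],[0,0.001,0.17,0,60],[0,0.001,0.17,0,60],[0,0.001,0.17,0,50],[0,0.001,0.17,0,44],[0,0.001,0.17,0,40],[0,0.001,0.17,0,40],[0,0.001,0.17,0,40],[0,0.001,0.17,0,40],[0,0.001,0.17,0,40]],
  ],
  squeeze=40,
)

```text
time: 8.1
position: [0.5171, -0.295, 0.0627]
eef_rot: [[0.997, 0.071, 0.002], [0.071, -0.997, -0.0], [0.002, 0.001, -1.0]]
force: [-1.6, 3.4, 11.5]
gripper_width: 0.405
grip_force: 13.9
```

Call:
apply_moves(
  plan=[
    [[0,0,-0.01,0,40],[0,0,-0.03,0,40],[0,0,-0.06,0,40],[0,0,-0.1,0,40],[0,0,-0.13,0,40],[0,0,-0.16,0,40],[0,0,-0.16,0,40],[0,0,-0.16,0,40]],
  ],
)

```text
time: 9.1
position: [0.5159, -0.2951, 0.2215]
eef_rot: [[0.997, 0.071, 0.0], [0.071, -0.997, -0.0], [0.0, 0.0, -1.0]]
force: [0.3, 0.4, -0.8]
gripper_width: 0.401
grip_force: 8.6
```

```bash
python3 - <<'E'
from h import *
o=monitor.get_obs();p=o["position"];print(p)
print("exp tips px",px("scene",[p[0],p[1],p[2]-.054]),"bow",px("scene",[p[0],p[1],p[2]+.058]))
b=ray("top",150+81.5/5-.5,170+263.5/5-.5,.045)[:2];print("bowl",b)
A=WY+np.pi/2
for x,y in[(.0245,.089),(.026,-.0215),(.0088,-.054),(.0127,-.091)]:print(wl(x,y))
rows((*wl(.0245,.089),.20,A),(*wl(.0245,.089),.098,A))
c=px("scene",p).astype(int);print(c)
snap("scene","hold",(c[0]-50,c[1]-40,c[0]+50,c[1]+70),5)
E
```

```text
[ 0.51593635 -0.29511882  0.22154403]
exp tips px [280.86513251 225.1134271 ] bow [282.24365925 190.82427906]
bowl [0.43612988 0.25830669]
[0.54306155 0.10649151]
[ 0.54942053 -0.00383556]
[ 0.53366672 -0.03706066]
[ 0.53919042 -0.07385331]
[0.0554, -0.3987, 0.0215] yaw -14.74
[0.0554, -0.3987, 0.1235] yaw -14.74
[281 209]
```

View pics/hold.png

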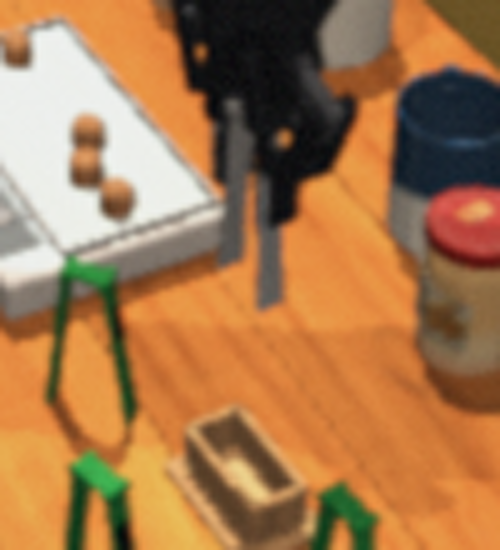

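Tongs are held: the tip midpoint is at about px (281,225), matching TCP z minus 54 mm. Moving on to the first cork.

Call:
apply_moves(
  plan=[
    [[0.0,0.0,0,-1.5,40],[0.007,-0.05,0,-3,40],[0.014,-0.1,0,-4.5,40],[0.021,-0.15,0,-6,40],[0.028,-0.2,0,-7.5,40],[0.035,-0.25,0,-9,40],[0.042,-0.3,0,-10.5,40],[0.049,-0.35,0.01,-12,40],[0.0554,-0.38,0.02,-13.5,40],[0.0554,-0.3987,0.03,-14.74,40],[0.0554,-0.3987,0.05,-14.74,40],[0.0554,-0.3987,0.05,-14.74,40],[0.0554,-0.3987,0.05,-14.74,40]],
  ],
)

```text
time: 10.78
position: [0.5434, 0.1062, 0.1716]
eef_rot: [[-0.043, 0.999, -0.0], [0.999, 0.043, 0.0], [0.0, -0.0, -1.0]]
force: [0.1, -0.3, 0.1]
gripper_width: 0.403
grip_force: 8.6
```

```bash
python3 - <<'E'
from h import *
A=WY+np.pi/2
o=monitor.get_obs();print(o["q"]);rows((*wl(.0245,.089),.098,A))
snap("scene","c1",(185,130,325,250),5)
E
```

```text
[ 0.2071747   0.41227603 -0.56802972  1.8359686   0.26436848  0.9691832
 -0.43098606]
[0.0003, -0.0003, 0.0736] yaw -0.01
```

View pics/c1.png

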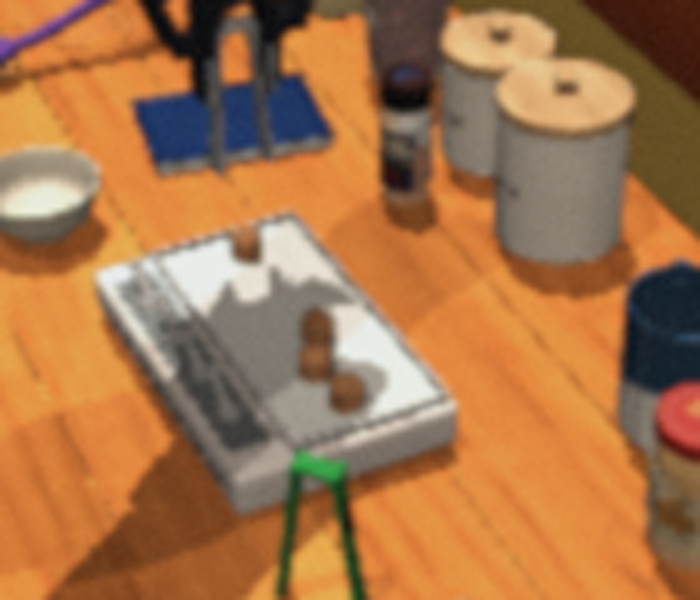

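The tongs hang squarely above cork 1: tips at crop (217,167) and (263,157), cork at (246,243). Now I'll lower and grip.

Call:
apply_moves(
  plan=[
    [[0,0,0.02,0,40],[0,0,0.04,0,40],[0,0,0.06,0,40],[0,0,0.073,0,40],[0,0,0.073,0,40],[0,0,0.073,0,40],[0,0,0.073,0,36],[0,0,0.073,0,32],[0,0,0.073,0,28],[0,0,0.073,0,28],[0,0,0.073,0,28],[0,0,0.073,0,28],[0,0,0.073,0,28]],
  ],
  squeeze=40,
)

```text
time: 12.45
position: [0.5438, 0.1065, 0.0989]
eef_rot: [[-0.044, 0.999, 0.001], [0.999, 0.044, 0.0], [0.0, 0.001, -1.0]]
force: [0.2, -1.0, 6.7]
gripper_width: 0.329
grip_force: 39.2
```

Call:
apply_moves(
  plan=[
    [[0,0,-0.02,0,28],[0,0,-0.05,0,28],[0,0,-0.08,0,28],[0,0,-0.08,0,28]],
  ],
)

```text
time: 12.95
position: [0.5443, 0.1068, 0.1814]
eef_rot: [[-0.044, 0.999, 0.004], [0.999, 0.044, 0.0], [0.0, 0.004, -1.0]]
force: [0.0, 0.1, -2.3]
gripper_width: 0.328
grip_force: 40.0
```

```bash
python3 - <<'E'
from h import *
A=WY+np.pi/2
B=(.4361,.2573+.010)
rows((*B,.18,A),(*B,.09,A))
snap("scene","c1b",(185,130,285,220),7)
E
```

```text
[0.1651, -0.1011, 0.0011] yaw -0.00
[0.1651, -0.1015, 0.0911] yaw -0.00
```

View pics/c1b.png

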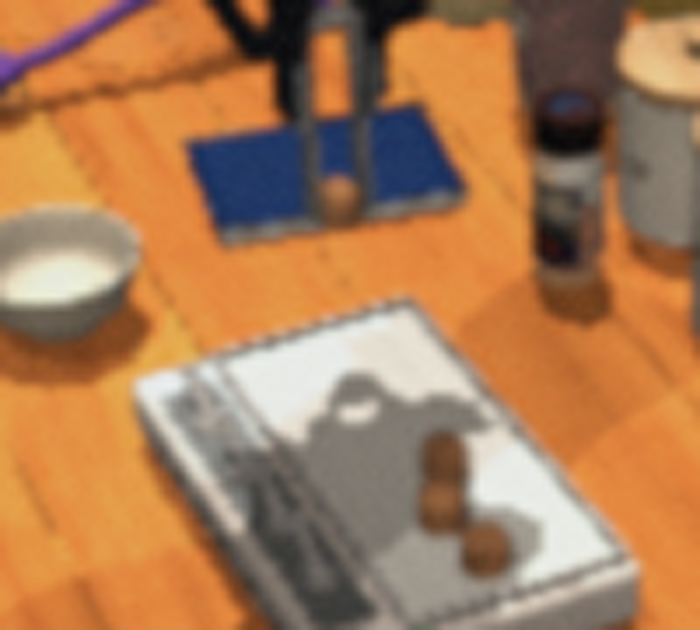

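The cork is held between the tips at crop (340,200) and the plate spot is empty. Carrying it to the bowl.

Call:
apply_moves(
  plan=[
    [[0.04,-0.025,0,0,28],[0.08,-0.05,0,0,28],[0.12,-0.075,0,0,28],[0.165,-0.101,0,0,28],[0.165,-0.101,0,0,28],[0.165,-0.101,0.03,0,28],[0.165,-0.101,0.06,0,28],[0.165,-0.101,0.09,0,28],[0.165,-0.101,0.09,0,28],[0.165,-0.101,0.09,0,28],[0.165,-0.101,0.09,0,34],[0.165,-0.101,0.09,0,40],[0.165,-0.101,0.09,0,40],[0.165,-0.101,0.09,0,40],[0.165,-0.101,0.06,0,40],[0.165,-0.101,0.03,0,40],[0.165,-0.101,-0.01,0,40],[0.165,-0.101,-0.01,0,40]],
  ],
)

```text
time: 15.25
position: [0.4362, 0.2676, 0.1908]
eef_rot: [[-0.044, 0.999, 0.004], [0.999, 0.044, 0.002], [0.001, 0.004, -1.0]]
force: [0.8, -0.8, -0.9]
gripper_width: 0.4
grip_force: 8.6
```

```bash
cat >> h.py <<'E'
def corks(cam="top",z=.056):
    hsv=cv2.cvtColor(capture(cam),cv2.COLOR_RGB2HSV)
    c=px(cam,[*wl(.019,0),.046]).astype(int)
    poly=np.array([px(cam,[*wl(*q),.046]) for q in[(-.03,-.112),(.07,-.112),(.07,.112),(-.03,.112)]]).astype(np.int32)
    m=np.zeros(hsv.shape[:2],np.uint8);cv2.fillPoly(m,[poly],255)
    k=cv2.inRange(hsv,(0,80,50),(25,255,255))&m
    n,_,st,ce=cv2.connectedComponentsWithStats(k)
    for i in range(1,n):
        if st[i,4]>8: print("cork",ce[i].round(1),st[i,4],ray(cam,*ce[i],z)[:2].round(4))
E
python3 - <<'E'
from h import *
corks();corks("scene",.053)
A=WY+np.pi/2
C=wl(.026,-.0215);print(C);rows((*C,.18,A),(*C,.098,A))
E
```

```text
cork [242.6 196.3] 29 [ 0.5489 -0.0026]
cork [251.6 201.4] 30 [ 0.5334 -0.0359]
cork [262.2 200.6] 28 [ 0.5393 -0.0727]
cork [249.9 202.1] 111 [ 0.5383 -0.0433]
[ 0.54942053 -0.00383556]
[-0.2752, 0.1024, 0.0082] yaw -0.01
[-0.2752, 0.1024, 0.0902] yaw -0.01
```

Call:
apply_moves(
  plan=[
    [[-0.06,0.025,0,0,40],[-0.11,0.043,0,0,40],[-0.165,0.064,0,0,40],[-0.22,0.082,0,0,40],[-0.2752,0.1024,0,0,40],[-0.2752,0.1024,0.0,0,40],[-0.2752,0.1024,0.01,0,40],[-0.2752,0.1024,0.04,0,40],[-0.2752,0.1024,0.07,0,40],[-0.2752,0.1024,0.09,0,40],[-0.2752,0.1024,0.09,0,40],[-0.2752,0.1024,0.09,0,40],[-0.2752,0.1024,0.09,0,35],[-0.2752,0.1024,0.09,0,31],[-0.2752,0.1024,0.09,0,28],[-0.2752,0.1024,0.09,0,28],[-0.2752,0.1024,0.09,0,28],[-0.2752,0.1024,0.06,0,28],[-0.2752,0.1024,0.03,0,28],[-0.2752,0.1024,0.01,0,28]],
  ],
)

```text
time: 17.85
position: [0.5497, -0.0036, 0.1798]
eef_rot: [[-0.044, 0.999, 0.001], [0.999, 0.044, -0.0], [-0.0, 0.001, -1.0]]
force: [-0.5, -0.1, -1.0]
gripper_width: 0.332
grip_force: 40.0
```

```bash
python3 - <<'E'
from h import *
corks()
A=WY+np.pi/2
B=(.4361,.2573-.012);rows((*B,.18,A),(*B,.092,A))
snap("top","b1",(150,195,185,250),10)
E
```

```text
[0.2536, -0.1036, 0.0014] yaw -0.00
[0.2536, -0.1039, 0.0894] yaw -0.00
```

View pics/b1.png

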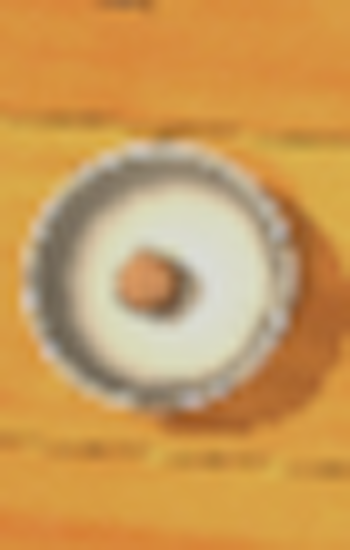

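Cork 1 stands in the bowl at crop (150,283), with the rim centred at about (163,275). The gripper width shows cork 2 is held.

Call:
apply_moves(
  plan=[
    [[0.05,-0.02,0,0,28],[0.1,-0.04,0,0,28],[0.15,-0.06,0,0,28],[0.2,-0.08,0,0,28],[0.2536,-0.1037,0,0,28],[0.2536,-0.1037,0,0,28],[0.2536,-0.1037,0.03,0,28],[0.2536,-0.1037,0.06,0,28],[0.2536,-0.1037,0.088,0,28],[0.2536,-0.1037,0.088,0,28],[0.2536,-0.1037,0.088,0,28],[0.2536,-0.1037,0.088,0,34],[0.2536,-0.1037,0.088,0,40],[0.2536,-0.1037,0.088,0,40],[0.2536,-0.1037,0.088,0,40],[0.2536,-0.1037,0.06,0,40],[0.2536,-0.1037,0.03,0,40],[0.2536,-0.1037,-0.01,0,40],[0.2536,-0.1037,-0.01,0,40]],
  ],
)

```text
time: 20.32
position: [0.4359, 0.2459, 0.1907]
eef_rot: [[-0.043, 0.999, 0.004], [0.999, 0.043, 0.001], [0.001, 0.004, -1.0]]
force: [0.2, -0.0, -1.8]
gripper_width: 0.399
grip_force: 8.5
```

```bash
python3 - <<'E'
from h import *
corks();corks("scene",.053)
A=WY+np.pi/2
C=(.5335,-.0365);rows((*C,.18,A),(*C,.098,A))
E
```

```text
cork [251.6 201.4] 30 [ 0.5334 -0.0359]
cork [262.2 200.6] 28 [ 0.5393 -0.0727]
cork [250.7 205.1] 77 [ 0.5345 -0.0583]
[-0.2855, 0.0864, 0.0082] yaw -0.01
[-0.2855, 0.0864, 0.0902] yaw -0.01
```

Call:
apply_moves(
  plan=[
    [[-0.06,0.018,0,0,40],[-0.115,0.035,0,0,40],[-0.17,0.052,0,0,40],[-0.23,0.07,0,0,40],[-0.2855,0.0864,0,0,40],[-0.2855,0.0864,0.0,0,40],[-0.2855,0.0864,0.01,0,40],[-0.2855,0.0864,0.04,0,40],[-0.2855,0.0864,0.07,0,40],[-0.2855,0.0864,0.09,0,40],[-0.2855,0.0864,0.09,0,40],[-0.2855,0.0864,0.09,0,40],[-0.2855,0.0864,0.09,0,35],[-0.2855,0.0864,0.09,0,31],[-0.2855,0.0864,0.09,0,28],[-0.2855,0.0864,0.09,0,28],[-0.2855,0.0864,0.09,0,28],[-0.2855,0.0864,0.06,0,28],[-0.2855,0.0864,0.03,0,28],[-0.2855,0.0864,0.01,0,28]],
  ],
)

```text
time: 22.92
position: [0.5338, -0.0363, 0.1798]
eef_rot: [[-0.043, 0.999, 0.001], [0.999, 0.043, -0.0], [-0.0, 0.001, -1.0]]
force: [0.6, 0.1, -1.6]
gripper_width: 0.333
grip_force: 40.1
```

```bash
python3 - <<'E'
from h import *
corks()
A=WY+np.pi/2
B=(.4361,.2573);rows((*B,.185,A),(*B,.112,A))
snap("top","b2",(150,195,185,250),10)
E
```

```text
[0.2975, -0.0857, -0.0037] yaw -0.00
[0.2976, -0.086, 0.0693] yaw -0.00
```

View pics/b2.png

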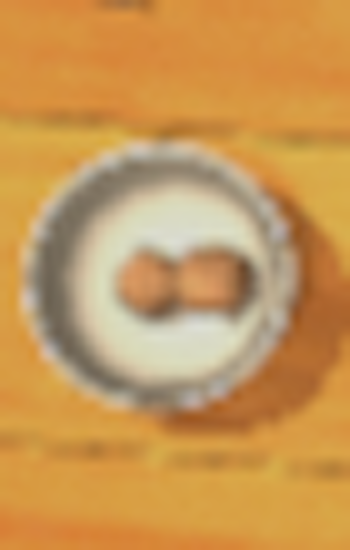

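Corks 1 and 2 stand side by side at crop (150,283) and (215,278). Cork 3 goes to the +x side just above them.

Call:
apply_moves(
  plan=[
    [[0.06,-0.015,0,0,28],[0.12,-0.03,0,0,28],[0.18,-0.045,0,0,28],[0.24,-0.06,0,0,28],[0.298,-0.076,0,0,28],[0.298,-0.076,0,0,28],[0.298,-0.076,0.02,0,28],[0.298,-0.076,0.05,0,28],[0.298,-0.076,0.08,0,28],[0.298,-0.076,0.08,0,28],[0.298,-0.076,0.08,0,28],[0.298,-0.076,0.08,0,34],[0.298,-0.076,0.08,0,40],[0.298,-0.076,0.08,0,40],[0.298,-0.076,0.08,0,40],[0.298,-0.076,0.05,0,40],[0.298,-0.076,0.02,0,40],[0.298,-0.076,-0.01,0,40],[0.298,-0.076,-0.01,0,40]],
  ],
)

```text
time: 25.4
position: [0.4455, 0.2587, 0.1901]
eef_rot: [[-0.043, 0.999, 0.003], [0.999, 0.043, 0.001], [0.001, 0.003, -1.0]]
force: [0.3, -1.2, -2.0]
gripper_width: 0.4
grip_force: 8.5
```

```bash
python3 - <<'E'
from h import *
corks();corks("scene",.053)
A=WY+np.pi/2
C=(.5393,-.0735);rows((*C,.18,A),(*C,.098,A))
E
```

```text
cork [262.2 200.6] 28 [ 0.5393 -0.0727]
cork [253.9 208.2] 36 [ 0.5371 -0.0769]
[-0.3353, 0.0802, 0.0081] yaw -0.01
[-0.3353, 0.0802, 0.0901] yaw -0.01
```

Call:
apply_moves(
  plan=[
    [[-0.06,0.0145,0,0,40],[-0.12,0.029,0,0,40],[-0.18,0.043,0,0,40],[-0.24,0.0575,0,0,40],[-0.3,0.072,0,0,40],[-0.3353,0.0802,0.0,0,40],[-0.3353,0.0802,0.01,0,40],[-0.3353,0.0802,0.04,0,40],[-0.3353,0.0802,0.07,0,40],[-0.3353,0.0802,0.09,0,40],[-0.3353,0.0802,0.09,0,40],[-0.3353,0.0802,0.09,0,40],[-0.3353,0.0802,0.09,0,35],[-0.3353,0.0802,0.09,0,31],[-0.3353,0.0802,0.09,0,28],[-0.3353,0.0802,0.09,0,28],[-0.3353,0.0802,0.09,0,28],[-0.3353,0.0802,0.06,0,28],[-0.3353,0.0802,0.03,0,28],[-0.3353,0.0802,0.01,0,28]],
  ],
)

```text
time: 28.0
position: [0.5396, -0.0733, 0.1798]
eef_rot: [[-0.043, 0.999, 0.001], [0.999, 0.043, -0.0], [-0.0, 0.001, -1.0]]
force: [-1.1, -0.2, -0.1]
gripper_width: 0.335
grip_force: 40.1
```

```bash
python3 - <<'E'
from h import *
A=WY+np.pi/2
B=(.4261,.2573);rows((*B,.185,A),(*B,.104,A))
snap("top","b3",(145,190,245,250),7)
E
```

```text
[0.3353, -0.099, -0.0054] yaw -0.01
[0.3353, -0.0991, 0.0756] yaw -0.01
```

View pics/b3.png

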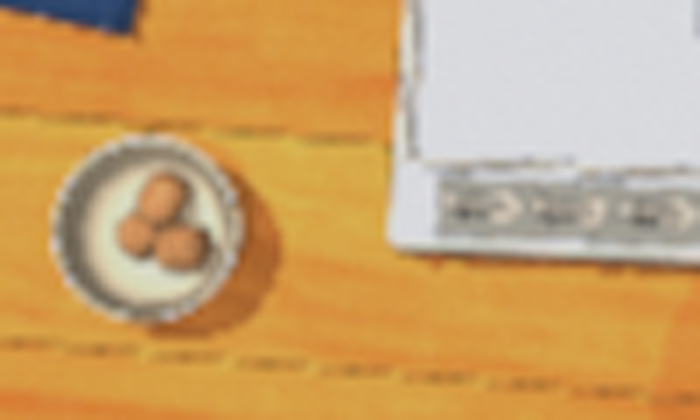

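Three corks lie in the bowl at crop (165,195), (138,235) and (182,245). The fourth goes to the -x side.

Call:
apply_moves(
  plan=[
    [[0.06,-0.018,0,0,28],[0.12,-0.036,0,0,28],[0.18,-0.054,0,0,28],[0.24,-0.07,0,0,28],[0.3,-0.089,0,0,28],[0.335,-0.099,0,0,28],[0.335,-0.099,0,0,28],[0.335,-0.099,0.02,0,28],[0.335,-0.099,0.05,0,28],[0.335,-0.099,0.078,0,28],[0.335,-0.099,0.078,0,28],[0.335,-0.099,0.078,0,28],[0.335,-0.099,0.078,0,34],[0.335,-0.099,0.078,0,40],[0.335,-0.099,0.078,0,40],[0.335,-0.099,0.078,0,40],[0.335,-0.099,0.05,0,40],[0.335,-0.099,0.02,0,40],[0.335,-0.099,-0.04,0,40],[0.335,-0.099,-0.04,0,40]],
  ],
)

```text
time: 30.55
position: [0.4273, 0.2582, 0.222]
eef_rot: [[-0.044, 0.999, 0.006], [0.999, 0.044, 0.002], [0.002, 0.006, -1.0]]
force: [-0.0, 0.2, -1.1]
gripper_width: 0.395
grip_force: 8.5
```

```bash
python3 - <<'E'
from h import *
corks();corks("scene",.053)
rows((.4261,.02,.22,.8),(.5171,-.295,.225,.071),(.5171,-.295,.0627,.071))
# cork blobs within the bowl
im=capture("top");hsv=cv2.cvtColor(im,cv2.COLOR_RGB2HSV);k=cv2.inRange(hsv,(0,100,60),(25,255,255))
c=px("top",[.436,.257,.03]);m=np.zeros(k.shape,np.uint8);cv2.circle(m,tuple(c.round().astype(int).tolist()),11,255,-1)
k&=m;print("bowl cork area",(k>0).sum(),"per cork ~28-30")
E
```

```text
[-0.2366, -0.0102, -0.0015] yaw 7.77
[-0.5553, 0.0672, -0.0064] yaw 14.73
[-0.5552, 0.067, 0.1559] yaw 14.73
bowl cork area 62 per cork ~28-30
```

Call:
apply_moves(
  plan=[
    [[-0.055,0.0067,0,1.5,40],[-0.11,0.0134,0,3,40],[-0.165,0.02,0,4.5,40],[-0.22,0.027,0,6,40],[-0.275,0.033,0,7.5,40],[-0.33,0.04,0,9,40],[-0.385,0.047,0,10.5,40],[-0.44,0.053,0,12,40],[-0.495,0.06,0,13.5,40],[-0.54,0.066,0,14.4,40],[-0.5553,0.067,0,14.73,40],[-0.5553,0.067,0,14.73,40],[-0.5553,0.067,0,14.73,40],[-0.5553,0.067,0,14.73,40]],
  ],
)

```text
time: 32.45
position: [0.5172, -0.2935, 0.2183]
eef_rot: [[0.997, 0.074, 0.0], [0.074, -0.997, 0.0], [0.0, -0.0, -1.0]]
force: [-1.0, -0.7, -1.1]
gripper_width: 0.402
grip_force: 8.5
```

```bash
python3 - <<'E'
from h import *
rows((.5165,-.295,.064,.071));p=monitor.get_obs()["position"]
print("exp tips",px("scene",np.array(p)-[0,0,.0545]))
a=cv2.cvtColor(capture("top"),cv2.COLOR_RGB2BGR);b=cv2.cvtColor(capture("scene"),cv2.COLOR_RGB2BGR)
corks()
r=lambda i,s:cv2.resize(i,s,interpolation=cv2.INTER_CUBIC)
cv2.imwrite("pics/fin.png",np.hstack([r(a[190:250,140:190],(400,480)),r(b[180:270,235:310],(400,480))]))
E
```

```text
[-0.0008, 0.0015, 0.1543] yaw 0.03
exp tips [280.95871986 225.65938499]
```

View pics/fin.png

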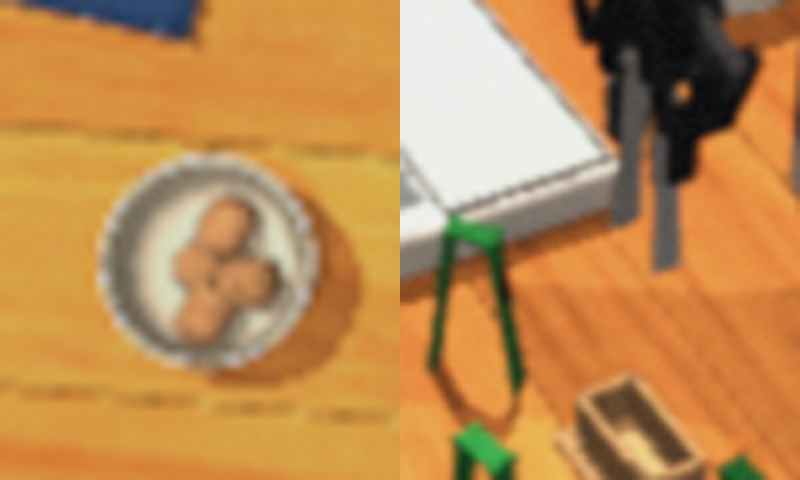

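All four corks are in the bowl. The tongs hang straight, with the tip midpoint at px (281,226) as predicted, so I'll set them into the well.

Call:
apply_moves(
  plan=[
    [[-0.0006,0.0015,0,0,40],[-0.0006,0.0015,0.04,0,40],[-0.0006,0.0015,0.08,0,40],[-0.0006,0.0015,0.11,0,40],[-0.0006,0.0015,0.13,0,40],[-0.0006,0.0015,0.145,0,40],[-0.0006,0.0015,0.153,0,40],[-0.0006,0.0015,0.1555,0,40],[-0.0006,0.0015,0.1555,0,40],[-0.0006,0.0015,0.1555,0,40],[-0.0006,0.0015,0.1555,0,40]],
  ],
)

```text
time: 33.98
position: [0.5167, -0.2964, 0.0632]
eef_rot: [[0.997, 0.072, 0.0], [0.072, -0.997, -0.0], [0.0, 0.0, -1.0]]
force: [0.7, -0.6, -0.9]
gripper_width: 0.402
grip_force: 8.5
```

Call:
apply_moves(
  plan=[
    [[0,0,0.001,0,40],[0,0,0.001,0,41],[0,0,0.001,0,42],[0,0,0.001,0,43],[0,0,0.001,0,46],[0,0,0.001,0,52],[0,0,0.001,0,60],[0,0,0.001,0,60],[0,0,0.001,0,60],[0,0,-0.02,0,60],[0,0,-0.05,0,60],[0,0,-0.09,0,60],[0,0,-0.13,0,60],[0,0,-0.17,0,60],[0,0,-0.2,0,60],[0,0,-0.2,0,60],[0,0,-0.2,0,60]],
  ],
)

```text
time: 36.1
position: [0.5163, -0.2962, 0.2622]
eef_rot: [[0.997, 0.072, -0.001], [0.072, -0.997, 0.0], [-0.001, -0.0, -1.0]]
force: [-0.3, 0.3, -0.9]
gripper_width: 0.601
grip_force: 0.0
```

```bash
python3 - <<'E'
from h import *
# compare the tongs region with the picture taken before the pick (scene, uncropped scene0 is scaled; use s2 crop)
old=cv2.imread("pics/s2.png");b=cv2.cvtColor(capture("scene"),cv2.COLOR_RGB2BGR)
new=cv2.resize(b[150:330,190:340],None,fx=3.3,fy=3.3,interpolation=cv2.INTER_CUBIC)
h=(270,420,240,350)
o=old[270:450,240:350];best=cv2.matchTemplate(new,old[280:400,270:325],cv2.TM_CCOEFF_NORMED)
print(cv2.minMaxLoc(best),"expected (270,280)", cv2.absdiff(o,new[270:450,240:350]).mean())
# grey bow in the top view
t=capture("top");hsv=cv2.cvtColor(t,cv2.COLOR_RGB2HSV)
print(monitor.get_obs()["time"],[px("scene",[.516,-.295,z]).round(1) for z in(.12,.084)])
corks()
E
```

```text
(-0.514864981174469, 0.981456458568573, (167, 254), (269, 280)) expected (270,280) 3.9567340067340067
36.2 [array([280.3, 238.3]), array([280. , 247.8])]
```

```bash
python3 - <<'E'
from h import *
f=cv2.imread("pics/fin.png")[:,:400];a=cv2.cvtColor(capture("top"),cv2.COLOR_RGB2BGR)
n=cv2.resize(a[190:250,140:190],(400,480),interpolation=cv2.INTER_CUBIC)
d=cv2.absdiff(f,n).max(2);print(d.mean(),(d>60).sum())
if d.mean()<10: print(ticket.hand_in())
E
```

```text
1.4832604166666667 0
the job is handed in; nothing more can be done
None
```

The job is handed in: all four toggles are off, all four corks that were present are in the bowl, and the tongs stand upright back in their stand. By the camera checks everything was in place when I handed in, but the tool returned no verdict.

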